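Gauge a bushing, then show the bearing ball to the inspection camera

TASK

Check the next bushing-and-ball set: try the bushing from the white pad on the gauge pin without forcing it, as far down as it will go, then stand it in the green tray if it went fully home or in the red tray if it stopped on the pin's tip, leaving the other bushing waiting on the black pad. Then take the ball dish by its black handle, lift it straight up clear of its stand, and turn it a quarter turn above the stand so that the notch in its rim faces the camera, with the ball level with the lens; keep the dish level and the ball in its middle throughout. Finish while still holding the dish there in the air, still and level, and leave the other things on the bench where they are.

Things in the scene. Friction and masses are not known exactly. Their poses are not given: they have to be found in the camera images.
- bushing_a: plain brass bushing, a round tube 34 mm outside diameter, 36 mm tall, standing upright on a pad, about 100 g; origin at the centre of its underside, z along its bore. The bore is either 21 mm (slides over the gauge pin) or 13 mm (stops on the pin's tip): one bushing of each kind, told apart only by looking or trying. It may start on either pad
- bushing_b: plain brass bushing, a round tube 34 mm outside diameter, 36 mm tall, standing upright on a pad, about 100 g; origin at the centre of its underside, z along its bore. The bore is either 21 mm (slides over the gauge pin) or 13 mm (stops on the pin's tip): one bushing of each kind, told apart only by looking or trying. It may start on either pad
- sample_pad: white plastic pad 70 x 70 mm, 3 mm thick, fixed: the bushing on it is the one to check; origin at the centre of its underside
- waiting_pad: black plastic pad 70 x 70 mm, 3 mm thick, fixed: the bushing on it waits for later and stays; origin at the centre of its underside
- gauge: fixed steel gauge: base block 70 x 70 x 14 mm with an upright pin 18 mm in diameter in its middle, standing 24 mm above the block, its top 3 mm chamfered down to a flat 14 mm tip; origin at the centre of the block's underside, z up along the pin. Pushing a bushing on it with more than 60 N counts as forcing
- seat (a point): on the gauge pin's axis, at the top of its base block (14 mm above the table): a bushing fully home has its underside here
- pin_tip (a point): centre of the flat tip of the gauge pin, 38 mm above the table: an undersize bushing stops with its underside here
- green_tray: shallow fixed green plastic tray, 110 x 110 mm, walls 15 mm high and 4 mm thick, floor about 4 mm above the table; origin at the centre of its underside. For bushings that went home on the pin. The two trays may swap places
- red_tray: shallow fixed red plastic tray, 110 x 110 mm, walls 15 mm high and 4 mm thick, floor about 4 mm above the table; origin at the centre of its underside. For bushings that stopped on the pin's tip. The two trays may swap places
- station: fixed inspection station: grey base plate 270 x 120 x 12 mm, a round dark pedestal (the dish's stand, 66 mm diameter, top 52 mm above the table) and, on a post, a black camera (to 163 mm high). Origin on the table under the pedestal's axis; x points from the pedestal towards the camera (its lens is 160 mm out), z up
- stand_top (a point): centre of the pedestal's top face, 52 mm above the table, where the dish starts
- lens (a point): centre of the camera's lens front, 160 mm from the pedestal's axis along the station's x, 137 mm above the table; it looks along the station's -x, across the pedestal's axis
- dish: round aluminium dish, 96 mm across, rim 21 mm high with a viewing notch, about 120 g, loose on its stand; origin at the centre of its underside, x towards the notch, z up. A black handle post stands opposite the notch. Its inside slopes gently to a flat middle 16 mm across. At the start its x points about to the station's -y; turned a quarter anticlockwise it lies along the station's x
- dish_center (a point): centre of the dish's inner floor, on the dish's axis, 4 mm above its underside
- notch (a point): middle of the notch in the rim, about 40 mm wide between two yellow rim pieces, 46 mm from the dish's axis along its x, 15 mm above its underside
- handle (a point): grip point on the black handle post, 64 mm from the dish's axis along its -x and 52 mm above its underside. The post is 22 mm thick along the dish's x, 34 mm wide along its y, and its top is 66 mm above the dish's underside. Held across the 22 mm (fingers closing along the dish's x) it carries the dish level; the fingertip on the ball's side should stay 30 mm or more above the dish's underside
- ball: loose polished steel ball, 22 mm diameter, 44 g, lying in the middle of the dish; its axes turn as it rolls
- ball_center (a point): centre of the ball, 15 mm above the dish's underside when at rest in its middle
- jar: bystander, not to be disturbed: small closed jar, 40 mm diameter, 50 mm tall; origin at the centre of its underside
- wrench: bystander, not to be disturbed: steel wrench lying flat beyond the trays; origin at its underside
- oil_bottle: bystander, not to be disturbed: bottle with a red cap, 44 mm diameter, 110 mm tall; origin at the centre of its underside
- screwdriver: bystander, not to be disturbed: screwdriver lying flat to the right; origin at its underside
- collar: bystander, not to be disturbed: steel collar, 44 mm diameter, 16 mm tall; origin at the centre of its underside
Things that resemble listed ones, but are neither listed nor needed, are in the scene too. Several things look just like the waiting_pad: the one meant starts farthest to the robot's left.

How it is judged:
By the outcome, as a careful person would: the job done as asked, in the order asked, and still so for the second after the job is handed in, while the arm keeps its last pose, push and grip.
It also fails if it takes over 58 s, if anything falls off the work surface, if the arm or the gripper's body presses on something with over 40 N, if the wrist force passes 120 N, or if a joint passes its speed limit or range.

ROBOT

A 7-joint arm with a two-finger parallel gripper is mounted at the origin on the work surface. World frame = base frame: x ahead of the robot, y to its left, z up, the work surface at z = 0. Lengths are in m, angles in rad, forces in N, time in s.
With the tool pointing down it reaches from about 0.4 to 0.85 m from the base axis. Payload 10.4 kg.
Tool frame: the origin (TCP) lies on the centre line of the jaws, within the pads' length; the fingertips stand 14 mm ahead of it and the grasp point (between the pads) lies 5 mm behind it (arm.tips_ahead is the distance from the TCP to the fingertips, in m); z points along the fingers, y is the line along which they close (so a half turn about z gives the same grasp; the last joint's range is limited). The gripper opens to 85 mm and grips with 20 to 120 N. Pads are 22 mm wide; open, the fingers measure 114 mm over their backs; the gripper's body (76 mm by 85 mm) begins 54 mm behind the grasp point. The pads swing forward as they close: fully open they stand 13 mm farther back than shut.
Start: joints at [1.13, 0.332, -0.065, 1.46, 0.022, 1.35, -0.088], TCP at [0.254, -0.571, 0.245] pointing down, gripper open.
Joint ranges: [-2.6, 2.6], [-0.5, 2.12], [-1.47, 1.34], [0.16, 2.42], [-1.27, 4.41], [0.06, 2.06], [-2.6, 2.6]. Speed limits (rad/s): [2.22, 2.22, 2.79, 2.79, 3.14, 3.14, 3.14].

INTERFACE

Orientations are given as a 3x3 rotation matrix whose columns are the frame's x, y, z axes.
In Python, from workcell import state, camera, workorder, arm gives the robot as it stands.
- The arm moves only by the shell command python3 -m jog 'ROWS' [FORCE]. ROWS is JSON, a list of rows, each an object with "grip": the gripper's target within -1 to 1 (fully open at 1, half-way at 0, shut at -1); "delta_pos": the shift along the tool's x, y, z in mm, a list of three; "rotation": the turn, a rotation vector about the tool's x, y, z in degrees, a list of three. In form: [{"grip": grip, "delta_pos": [x, y, z], "rotation": [wx, wy, wz]}, ...]. A call has 1 to 10 rows; each row is the pose to reach, as a shift and turn from the pose commanded when the call began, along the tool's axes at that moment; what a row does not reach only later rows make up. A row lasts 1/12 s, in which the tool goes at most 41.7 mm and 7.16 degrees, less where a joint would pass 70% of its speed; a pose out of reach is approached as far as the arm can. A call with a gripper value outside its range is refused whole. The fingers move at their own pace and stop on an object; FORCE is the grip in N (left out, the last holds). Time passes only in rows, so rows that repeat a pose let the fingers close. It gives the time, the measured TCP pose, the force, the opening and the grip force at its end, in the units of the state.
- state(): the state, without advancing time (a new reading comes with each control period).
- camera(name): name is "scene" or "side" or "wrist"; returns a dict with "frame" (480x640x3 uint8, red, green, blue), "fx", "fy", "cx", "cy" (pixels), "origin" and "rotation" of the camera in the world; the wrist camera has in their place "mount" (4x4, takes a point from camera to tool coordinates, whose origin is the TCP and whose axes are the flange's). Camera axes: x right, y up, looking along -z (the intrinsics and any distortion apply to the point x, -y, -z); pixel columns grow to the right and rows downward; lengths in m; the calibration is good to about 2 mm. A picture is of the moment at which its call begins: read the wrist's pose just before it. There is no depth.
- workorder.finish_job(): hands the job in; it is judged then, once.
The state is a dict: "t": time; "qpos": joint angles; "dq": joint speeds; "joint_torque": joint torques, N m; "position": TCP position; "eef_rot": TCP orientation; "wrist_force": force on the tool from outside, world axes, zero at the start; "torque": the same for the moment, N m; "opening": opening from 0.0 (shut) to 1.0 (fully open); "gripper_force": force on a finger pad.
Only numpy, scipy, OpenCV 4.12 (cv2) and the standard library are available. Lean on these libraries where they do the work, as an engineer would, in place of code of your own. Each camera call takes 0.05 s, during which the arm holds its last target. There are 200 camera calls.

## Working session

There is one attempt and no reset: what is moved stays moved. The work goes in short steps, Python scripts to look and compute and a shell command to move; the robot and the scene stay as the last step left them, time stands still between calls to the robot, and variables do not carry over. Pictures are saved under pics/ and viewed, at most 10 in all, crops included, and the job is handed in when it is done.

```bash
ls; mkdir -p pics
cat > h.py <<'E'
import numpy as np, cv2
from workcell import state, camera
def K(c): return np.array([[c["fx"],0,c["cx"]],[0,c["fy"],c["cy"]],[0,0,1.]])
def ray(c,u,v):
    d=np.array([(u-c["cx"])/c["fx"],-(v-c["cy"])/c["fy"],-1.])
    return np.array(c["origin"]),np.array(c["rotation"])@d
def onz(c,u,v,z):
    o,d=ray(c,u,v); return o+d*(z-o[2])/d[2]
def proj(c,p):
    q=np.array(c["rotation"]).T@(np.array(p)-np.array(c["origin"]))
    return c["cx"]+c["fx"]*q[0]/-q[2], c["cy"]+c["fy"]*q[1]/q[2]
def wrist():
    s=state(); c=camera("wrist"); M=np.array(c["mount"]); R=np.array(s["eef_rot"])
    c["origin"]=np.array(s["position"])+R@M[:3,3]; c["rotation"]=R@M[:3,:3]; return c
def save(n,im,crop=None,s=1):
    im=im[...,::-1]
    if crop: x,y,w,h=crop; im=im[y:y+h,x:x+w]
    cv2.imwrite(f"pics/{n}.png",cv2.resize(im,None,fx=s,fy=s,interpolation=cv2.INTER_CUBIC))
E
python3 - <<'E'
from h import *
import pickle
s=state();print(s)
for n in("scene","side"):
    c=camera(n);pickle.dump(c,open(n+".pkl","wb"));save(n,c["frame"]);print(n,{k:v for k,v in c.items() if k!="frame"})
c=camera("wrist");print({k:v for k,v in c.items() if k!="frame"})
E
```

```text
pics
{'t': 0.0, 'qpos': array([ 1.13038509,  0.33287651, -0.06468185,  1.46094541,  0.02162908,
        1.34988153, -0.0885064 ]), 'dq': array([ 1.05559605e-04,  1.46557381e-04,  1.20926138e-03,  3.65645939e-06,
       -1.26903014e-04,  8.75021779e-04,  6.43968874e-04]), 'joint_torque': array([-3.40779916e-04, -6.25441432e+01,  4.87522886e-02, -3.91578484e+01,
        1.61104876e-02,  1.01310544e-02,  3.67113785e-05]), 'position': array([ 0.25343617, -0.57092637,  0.24451103]), 'eef_rot': array([[ 9.13977627e-01,  4.05764042e-01, -6.63343114e-04],
       [ 4.05764572e-01, -9.13976778e-01,  1.24947502e-03],
       [-9.92881685e-05, -1.41115334e-03, -9.99998999e-01]]), 'wrist_force': array([0.1356226 , 0.31228889, 0.1235441 ]), 'torque': array([-0.00876497,  0.05346598,  0.01904074]), 'gripper_force': 0.0, 'opening': 0.9992656826730603}
scene {'fx': 519.3669298251979, 'fy': 519.3669298251979, 'cx': 318.15270459653976, 'cy': 238.98241508250797, 'origin': array([0.97199623, 0.74653888, 0.73809963]), 'rotation': array([[-0.86232316, -0.27669591,  0.42407327],
       [ 0.50617198, -0.49375653,  0.70710283],
       [ 0.01373648,  0.82440515,  0.56583341]])}
side {'fx': 448.1444212906584, 'fy': 448.1444212906584, 'cx': 317.8974238006414, 'cy': 239.74905764300274, 'origin': array([0.1037431 , 0.46505371, 0.79859822]), 'rotation': array([[-0.78331214,  0.45512504, -0.42341858],
       [-0.62144875, -0.55695281,  0.55100364],
       [ 0.01495139,  0.69474079,  0.71910479]])}
{'fx': 397.51243742627787, 'fy': 397.51243742627787, 'cx': 315.69903046719014, 'cy': 239.6315476779488, 'mount': array([[ 8.34396299e-05,  9.45787686e-01,  3.24785537e-01,
         8.34532513e-02],
       [ 9.99999847e-01, -2.56238745e-04,  4.89270040e-04,
         7.29008477e-04],
       [ 5.45968218e-04,  3.24785447e-01, -9.45787564e-01,
        -1.28126036e-01],
       [ 0.00000000e+00,  0.00000000e+00,  0.00000000e+00,
         1.00000000e+00]])}
```

View pics/scene.png

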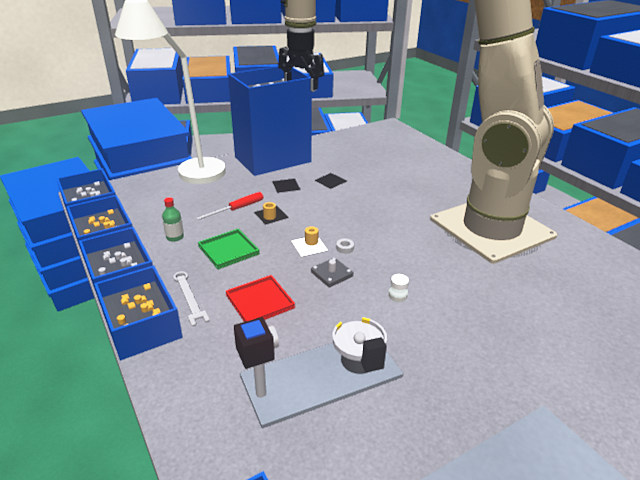

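View pics/side.png

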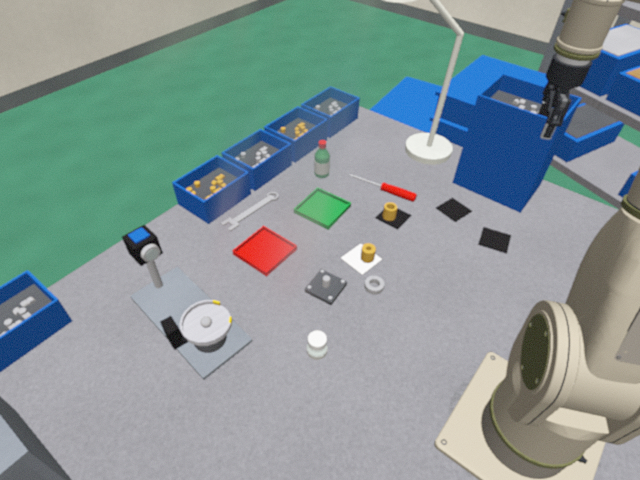

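The scene view shows the white pad with its bushing at about (311,240). The three black pads are at (271,213) with a bushing, (286,185) and (331,181). The one with the bushing is farthest to the robot's left, so it is the waiting pad. I'll measure positions and confirm with a crop.

Run:
```python
from h import *
import pickle
S=pickle.load(open("scene.pkl","rb"));D=pickle.load(open("side.pkl","rb"))
save("crop",S["frame"],(180,160,240,180),3.3)
R=np.array
def tri(a,b):
    o1,d1=ray(S,*a);o2,d2=ray(D,*b);A=np.c_[d1,-d2];t=np.linalg.lstsq(A,o2-o1,rcond=None)[0]
    return ((o1+d1*t[0]+o2+d2*t[1])/2).round(4),np.linalg.norm(o1+d1*t[0]-o2-d2*t[1]).round(4)
P=lambda n,c,u,v,z:print(n,onz(c,u,v,z)[:2].round(3))
for n,c,bl in(("scene",S,[(271,213),(286,185),(331,181)]),("side",D,[(393,216),(453,209),(494,240)])):
    for b in bl:P(n+" blackpad",c,*b,.003)
    h=cv2.cvtColor(c["frame"],cv2.COLOR_RGB2HSV);
    for nm,lo,hi in(("green",(50,150,80),(70,255,255)),("red",(0,200,120),(4,255,255)),("brass",(14,150,80),(24,255,255)),("yellow",(24,150,120),(33,255,255))):
        m=cv2.inRange(h,lo,hi);k,_,st,ce=cv2.connectedComponentsWithStats(m)
        z=dict(green=.008,red=.008,brass=.021,yellow=.070)[nm]
        for i in range(1,k):
            if st[i,4]>15:
                p=onz(c,*ce[i],z)
                if .2<p[0]<1 and abs(p[1])<.6:print(n,nm,ce[i].round(1),st[i],p[:2].round(3))
print("pin",tri((333,259),(326,279)));print("ballc",tri((360,338),(206,322)));print("lens",tri((272,337),(150,253)))
print("handle top",tri((374,343),(170,327)));print("camtop",tri((253,329),(142,236)))
for n,c,b in(("pinS",S,(332.5,271)),("pinD",D,(326,286))):P(n,c,*b,.014)
P("jar",S,399,297,0);P("collar",S,345,245,.016);P("collarD",D,374,284,.016);P("bottle",S,173,238,0);P("binTop",S,278,75,.2)
print("bin corner tops",tri((309,81),(559,106)), tri((249,92),(467,91)))
```

```text
scene blackpad [ 0.469 -0.341]
scene blackpad [ 0.362 -0.46 ]
scene blackpad [ 0.232 -0.417]
scene green [228.  247.8] [ 199  229   60   38 1041] [ 0.634 -0.24 ]
scene red [246.6 198.1] [229 193  33  13  98] [ 0.497 -0.438]
scene red [167.8 199.3] [165 198   7   4  19] [ 0.69  -0.537]
scene red [258. 280.] [249 277  19   7  19] [ 0.623 -0.092]
scene red [259.2 299.2] [ 226  276   68   45 1541] [ 0.648 -0.032]
scene brass [269.  210.5] [263 203  13  16 167] [ 0.481 -0.328]
scene brass [ 93.1 221.2] [ 89 217  10  10  52] [ 0.893 -0.498]
scene brass [106.5 222.1] [ 99 217  16  11  98] [ 0.865 -0.477]
scene brass [311.2 235.4] [305 227  13  18 186] [ 0.442 -0.171]
scene brass [ 86.4 231.2] [ 84 229   6   5  16] [ 0.916 -0.459]
scene brass [146.8 286.4] [144 284   7   6  28] [ 0.845 -0.174]
scene brass [127.  301.2] [121 294  14  15  94] [ 0.893 -0.147]
scene brass [145.6 304. ] [134 295  26  20 208] [ 0.862 -0.119]
scene brass [121. 319.] [117 315   8   9  55] [ 0.916 -0.099]
scene brass [364.9 320.7] [362 319   7   4  19] [0.499 0.143]
scene yellow [311.1 229.7] [306 227  11   6  28] [ 
[... 494 characters left out ...]
389.4 212. ] [383 204  14  17 188] [ 0.481 -0.325]
side brass [367.7 252.8] [362 245  13  17 164] [ 0.444 -0.171]
pin (array([ 0.4627, -0.0345,  0.0433]), np.float64(0.0037))
ballc (array([0.563 , 0.2141, 0.0682]), np.float64(0.0025))
lens (array([0.7268, 0.1983, 0.1378]), np.float64(0.0015))
handle top (array([0.5773, 0.2745, 0.1141]), np.float64(0.0029))
camtop (array([0.7544, 0.1893, 0.1611]), np.float64(0.0013))
pinS [ 0.466 -0.032]
pinD [ 0.463 -0.036]
jar [0.378 0.101]
collar [ 0.387 -0.102]
collarD [ 0.383 -0.106]
bottle [ 0.733 -0.357]
binTop [ 0.191 -0.837]
bin corner tops (array([ 0.2362, -0.5603,  0.2844]), np.float64(0.042)) (array([ 0.4342, -0.5285,  0.2801]), np.float64(0.016))
```

View pics/crop.png

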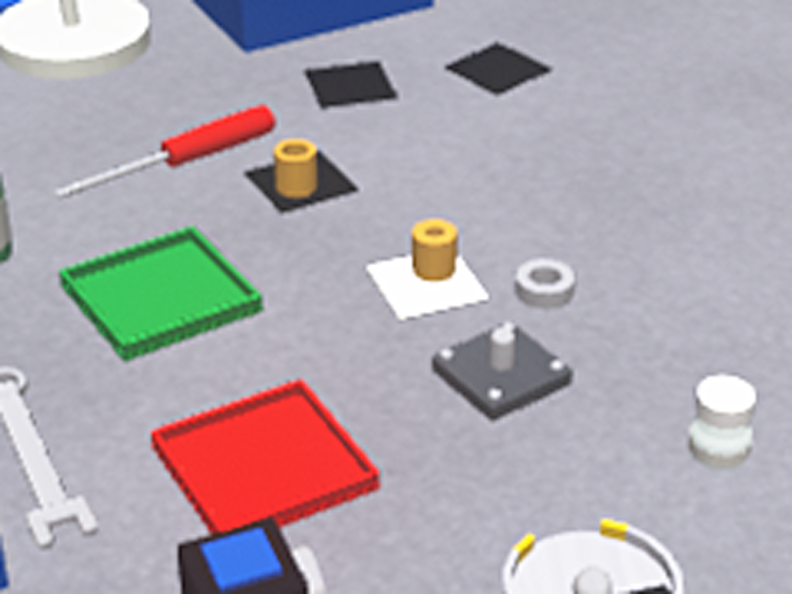

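The crop confirms it. The white-pad bushing is at crop (435,248), and its bore looks narrow. The waiting pad with the other bushing is at crop (300,180), leftmost of the three black pads. I'll check the bin under the gripper before moving.

Run:
```python
from h import *
import pickle
S=pickle.load(open("scene.pkl","rb"))
from scipy.optimize import brentq
for b,t in(((311,163),(309,77)),((250,171),(246,94))):
    p=onz(S,*b,0);z=brentq(lambda z:proj(S,[p[0],p[1],z])[1]-t[1],0,.5);print(p[:2].round(3),round(z,3))
s=state();R=np.array(s["eef_rot"]);print("to above bushing, tool mm",(R.T@(np.array([.443,-.171,.2])-s["position"])*1000).round())
```

```text
[ 0.222 -0.556] 0.274
[ 0.415 -0.599] 0.242
to above bushing, tool mm [ 336. -289.   45.]
```

```bash
python3 -m jog '[{"grip":0.4,"delta_pos":[0,0,-40],"rotation":[0,0,0]},{"grip":0.4,"delta_pos":[0,0,-80],"rotation":[0,0,0]},{"grip":0.4,"delta_pos":[10,-8,-100],"rotation":[0,0,3]},{"grip":0.4,"delta_pos":[40,-34,-100],"rotation":[0,0,6]},{"grip":0.4,"delta_pos":[70,-60,-100],"rotation":[0,0,9]},{"grip":0.4,"delta_pos":[100,-86,-100],"rotation":[0,0,12]},{"grip":0.4,"delta_pos":[130,-112,-90],"rotation":[0,0,16]},{"grip":0.4,"delta_pos":[160,-138,-70],"rotation":[0,0,20]},{"grip":0.4,"delta_pos":[190,-163,-40],"rotation":[0,0,25]},{"grip":0.4,"delta_pos":[220,-189,-10],"rotation":[0,0,29]}]'
python3 - <<'E'
from h import *
s=state();R=np.array(s["eef_rot"]);print("to above bushing, tool mm",(R.T@(np.array([.443,-.171,.155])-s["position"])*1000).round(),R[:,1])
E
```

```text
t: 0.98
position: [0.3723, -0.3207, 0.2659]
eef_rot: [[0.996, -0.092, 0.001], [-0.092, -0.996, -0.001], [0.001, 0.001, -1.0]]
wrist_force: [0.7, -1.1, -0.2]
opening: 0.701
gripper_force: 0.0
to above bushing, tool mm [  56. -156.  111.] [-0.09219171 -0.99574071  0.00106546]
```

```bash
python3 -m jog '[{"grip":0.4,"delta_pos":[13,-36,25],"rotation":[0,0,0]},{"grip":0.4,"delta_pos":[25,-68,50],"rotation":[0,0,0]},{"grip":0.4,"delta_pos":[36,-100,73],"rotation":[0,0,0]},{"grip":0.4,"delta_pos":[47,-132,95],"rotation":[0,0,0]},{"grip":0.4,"delta_pos":[56,-156,111],"rotation":[0,0,0]},{"grip":0.4,"delta_pos":[56,-156,111],"rotation":[0,0,0]},{"grip":0.4,"delta_pos":[56,-156,111],"rotation":[0,0,0]}]'
cat > bush.py <<'E'
from h import *
def brass(c):
    h=cv2.cvtColor(c["frame"],cv2.COLOR_RGB2HSV);return cv2.inRange(h,(12,110,60),(34,255,255))
def top(c,z):
    # visible silhouette is top disc + near wall; iterate: bounding of predicted top circle
    m=brass(c);cs,_=cv2.findContours(m,cv2.RETR_CCOMP,cv2.CHAIN_APPROX_NONE)
    return m,sorted(cs,key=cv2.contourArea)[::-1]
E
python3 - <<'E'
from bush import *
c=wrist();s=state();m,cs=top(c,0);save("w1",c["frame"])
for k in cs[:4]:print(cv2.contourArea(k),cv2.boundingRect(k))
for k in cs[:2]:
    (u,v),(a,b),t=cv2.fitEllipse(k);print((u,v),a,b,"z39",onz(c,u,v,.039)[:2].round(4))
E
```

```text
t: 1.57
position: [0.4411, -0.1706, 0.1545]
eef_rot: [[0.996, -0.085, -0.002], [-0.085, -0.996, 0.001], [-0.002, -0.001, -1.0]]
wrist_force: [0.5, -0.5, 0.0]
opening: 0.702
gripper_force: 0.0
3753.5 (515, 122, 83, 60)
2308.5 (291, 198, 50, 60)
58.5 (309, 223, 14, 7)
4.0 (552, 149, 3, 4)
(556.39306640625, 150.20675659179688) 57.6472053527832 83.45516967773438 z39 [ 0.4854 -0.32  ]
(315.9008483886719, 228.10643005371094) 49.65212631225586 59.34773254394531 z39 [ 0.4487 -0.1719]
```

View pics/w1.png

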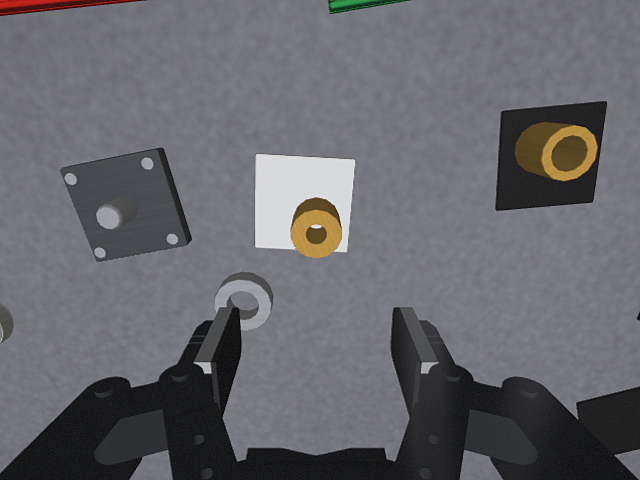

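The wrist view shows the sample bushing's ring at about (316,232) with a narrow bore. The waiting bushing at (568,152) has the wide bore. The gauge screws are at (70,179), (147,163), (172,239) and (100,253), with the pin tip at about (108,216).

Run:
```python
from h import *
c=wrist();s=state();R=np.array(s["eef_rot"]);p=s["position"];print(p)
g=cv2.cvtColor(c["frame"],cv2.COLOR_RGB2GRAY)
b=onz(c,316,232.5,.039)
q=[onz(c,*x,.014) for x in((70,179),(147,163),(172,239),(100,253))]
print("bush",b,"tool mm",(R.T@(b-p)*1000).round(1));print("gauge",np.mean(q,0),"pin",onz(c,108,216,.038))
```

```text
[ 0.44114395 -0.173065    0.15579697]
bush [ 0.44563384 -0.1735042   0.039     ] tool mm [  4.5  -0.  116.8]
gauge [ 0.46600045 -0.03946627  0.014     ] pin [ 0.46796884 -0.04179207  0.038     ]
```

```bash
python3 -m jog '[{"grip":0.4,"delta_pos":[3,0,35],"rotation":[0,0,0]},{"grip":0.4,"delta_pos":[4,0,70],"rotation":[0,0,0]},{"grip":0.4,"delta_pos":[4,0,100],"rotation":[0,0,0]},{"grip":0.4,"delta_pos":[4,0,120],"rotation":[0,0,0]},{"grip":0.4,"delta_pos":[4,0,128],"rotation":[0,0,0]},{"grip":-0.4,"delta_pos":[4,0,128],"rotation":[0,0,0]},{"grip":-0.4,"delta_pos":[4,0,128],"rotation":[0,0,0]},{"grip":-0.4,"delta_pos":[4,0,128],"rotation":[0,0,0]},{"grip":-0.4,"delta_pos":[4,0,128],"rotation":[0,0,0]},{"grip":-0.4,"delta_pos":[4,0,128],"rotation":[0,0,0]}]' 40
```

```text
t: 2.5
position: [0.4463, -0.1731, 0.0289]
eef_rot: [[0.996, -0.089, 0.002], [-0.089, -0.996, -0.001], [0.003, 0.001, -1.0]]
wrist_force: [-1.2, -0.7, 6.4]
opening: 0.382
gripper_force: 40.4
```

```bash
python3 -m jog '[{"grip":-0.4,"delta_pos":[0,0,-25],"rotation":[0,0,0]},{"grip":-0.4,"delta_pos":[0,0,-55],"rotation":[0,0,0]},{"grip":-0.4,"delta_pos":[1,-20,-60],"rotation":[0,0,0]},{"grip":-0.4,"delta_pos":[3,-50,-60],"rotation":[0,0,0]},{"grip":-0.4,"delta_pos":[5,-80,-60],"rotation":[0,0,0]},{"grip":-0.4,"delta_pos":[7,-110,-60],"rotation":[0,0,0]},{"grip":-0.4,"delta_pos":[9,-129,-60],"rotation":[0,0,0]},{"grip":-0.4,"delta_pos":[9,-134,-60],"rotation":[0,0,0]},{"grip":-0.4,"delta_pos":[9,-134,-60],"rotation":[0,0,0]}]'
python3 - <<'E'
from h import *
s=state();print(s["position"])
im=[]
for n,z in(("scene",.05),("side",.05)):
    c=camera(n);u,v=map(int,proj(c,[.466,-.04,.04]));f=c["frame"][v-55:v+45,u-50:u+50];im.append(cv2.resize(f,(400,400),interpolation=cv2.INTER_CUBIC));print(n,u-50,v-55)
save("over",np.hstack(im))
E
```

```text
t: 3.25
position: [0.4664, -0.0383, 0.0879]
eef_rot: [[0.996, -0.085, 0.001], [-0.085, -0.996, -0.0], [0.001, -0.0, -1.0]]
wrist_force: [0.3, -0.8, -1.3]
opening: 0.384
gripper_force: 40.3
[ 0.46635338 -0.03830382  0.08790208]
scene 280 204
side 276 221
```

View pics/over.png

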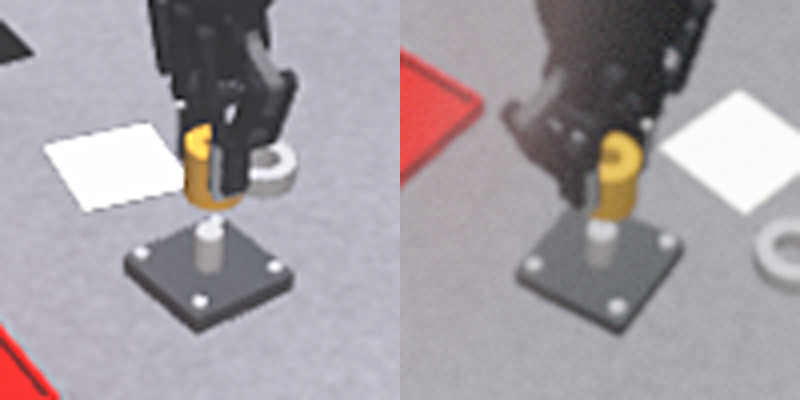

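The bushing hangs just above the pin, about 2 mm off towards the robot: in the scene crop the bushing axis is at 213 and the pin at 209; in the side crop they are at 608 and 601. I'll correct that and lower gently.

```bash
python3 -m jog '[{"grip":-0.4,"delta_pos":[2,-1,5],"rotation":[0,0,0]},{"grip":-0.4,"delta_pos":[2,-1,12],"rotation":[0,0,0]},{"grip":-0.4,"delta_pos":[2,-1,17],"rotation":[0,0,0]},{"grip":-0.4,"delta_pos":[2,-1,20],"rotation":[0,0,0]},{"grip":-0.4,"delta_pos":[2,-1,22],"rotation":[0,0,0]},{"grip":-0.4,"delta_pos":[2,-1,23],"rotation":[0,0,0]},{"grip":-0.4,"delta_pos":[2,-1,23],"rotation":[0,0,0]}]'
python3 -m jog '[{"grip":-0.4,"delta_pos":[0,0,0.5],"rotation":[0,0,0]},{"grip":-0.4,"delta_pos":[0,0,1],"rotation":[0,0,0]},{"grip":-0.4,"delta_pos":[0,0,1],"rotation":[0,0,0]}]'
```

```text
t: 3.93
position: [0.468, -0.039, 0.0642]
eef_rot: [[0.996, -0.088, -0.0], [-0.088, -0.996, 0.0], [-0.0, -0.0, -1.0]]
wrist_force: [0.6, -0.3, -1.2]
opening: 0.387
gripper_force: 40.3
t: 4.18
position: [0.4684, -0.0389, 0.0638]
eef_rot: [[0.996, -0.088, 0.001], [-0.088, -0.996, -0.0], [0.001, 0.0, -1.0]]
wrist_force: [-0.6, -0.1, 3.5]
opening: 0.382
gripper_force: 40.6
```

```bash
for i in 1 2; do python3 -m jog '[{"grip":-0.4,"delta_pos":[0,0,0.5],"rotation":[0,0,0]},{"grip":-0.4,"delta_pos":[0,0,1],"rotation":[0,0,0]},{"grip":-0.4,"delta_pos":[0,0,1],"rotation":[0,0,0]}]' | grep -E "pos|wrist|opening"; done
```

```text
position: [0.4688, -0.0389, 0.0635]
wrist_force: [-3.9, -0.8, 12.9]
opening: 0.385
position: [0.4691, -0.0389, 0.0632]
wrist_force: [-5.4, 1.7, 21.4]
opening: 0.39
```

It stopped with its underside at the tip, 24 mm short of home, with 21 N on the wrist. That is undersize, so it goes to the red tray.

```bash
python3 -m jog '[{"grip":-0.4,"delta_pos":[0,0,-6],"rotation":[0,0,0]},{"grip":-0.4,"delta_pos":[0,0,-25],"rotation":[0,0,0]},{"grip":-0.4,"delta_pos":[0,0,-35],"rotation":[0,0,0]},{"grip":-0.4,"delta_pos":[0,0,-35],"rotation":[0,0,0]}]'
python3 - <<'E'
from h import *
import pickle
S=pickle.load(open("scene.pkl","rb"));D=pickle.load(open("side.pkl","rb"))
s=state();R=np.array(s["eef_rot"])
for c,b in((S,(259.5,299.5)),(D,(265.5,251))):
    p=onz(c,*b,.012);print(p.round(3),(R.T@(p-s["position"])*1000).round())
E
```

```text
t: 5.02
position: [0.4696, -0.039, 0.0985]
eef_rot: [[0.996, -0.088, 0.004], [-0.088, -0.996, -0.001], [0.004, 0.0, -1.0]]
wrist_force: [0.6, 0.1, -1.1]
opening: 0.384
gripper_force: 40.3
[ 0.65  -0.027  0.012] [178. -28.  87.]
[ 0.64  -0.03   0.012] [169. -24.  87.]
```

```bash
python3 -m jog '[{"grip":-0.4,"delta_pos":[25,-4,0],"rotation":[0,0,0]},{"grip":-0.4,"delta_pos":[60,-9,0],"rotation":[0,0,0]},{"grip":-0.4,"delta_pos":[98,-15,0],"rotation":[0,0,0]},{"grip":-0.4,"delta_pos":[135,-20,0],"rotation":[0,0,0]},{"grip":-0.4,"delta_pos":[165,-25,10],"rotation":[0,0,0]},{"grip":-0.4,"delta_pos":[173,-26,30],"rotation":[0,0,0]},{"grip":-0.4,"delta_pos":[173,-26,50],"rotation":[0,0,0]},{"grip":-0.4,"delta_pos":[173,-26,60],"rotation":[0,0,0]},{"grip":-0.4,"delta_pos":[173,-26,64],"rotation":[0,0,0]},{"grip":-0.4,"delta_pos":[173,-26,64],"rotation":[0,0,0]}]'
python3 -m jog '[{"grip":-0.4,"delta_pos":[0,0,1],"rotation":[0,0,0]},{"grip":-0.4,"delta_pos":[0,0,2],"rotation":[0,0,0]},{"grip":-0.4,"delta_pos":[0,0,3],"rotation":[0,0,0]},{"grip":-0.4,"delta_pos":[0,0,3],"rotation":[0,0,0]}]'
```

```text
t: 5.85
position: [0.6418, -0.0283, 0.0316]
eef_rot: [[0.996, -0.088, -0.002], [-0.088, -0.996, -0.0], [-0.002, 0.0, -1.0]]
wrist_force: [-0.4, -0.2, -0.5]
opening: 0.378
gripper_force: 40.3
t: 6.18
position: [0.6431, -0.0285, 0.03]
eef_rot: [[0.996, -0.088, 0.001], [-0.088, -0.996, -0.0], [0.001, 0.0, -1.0]]
wrist_force: [-0.0, 0.2, 1.1]
opening: 0.383
gripper_force: 40.4
```

```bash
python3 -m jog '[{"grip":-0.4,"delta_pos":[0,0,0.5],"rotation":[0,0,0]},{"grip":-0.4,"delta_pos":[0,0,0.5],"rotation":[0,0,0]},{"grip":0.15,"delta_pos":[0,0,0.5],"rotation":[0,0,0]},{"grip":0.15,"delta_pos":[0,0,0.5],"rotation":[0,0,0]},{"grip":0.15,"delta_pos":[0,0,0.5],"rotation":[0,0,0]},{"grip":0.15,"delta_pos":[0,0,0.5],"rotation":[0,0,0]},{"grip":0.15,"delta_pos":[0,0,-10],"rotation":[0,0,0]},{"grip":0.15,"delta_pos":[0,0,-40],"rotation":[0,0,0]},{"grip":0.15,"delta_pos":[0,0,-80],"rotation":[0,0,0]},{"grip":0.4,"delta_pos":[0,0,-120],"rotation":[0,0,0]}]'
python3 -m jog '[{"grip":0.4,"delta_pos":[0,0,-40],"rotation":[0,0,0]},{"grip":0.2,"delta_pos":[0,0,-70],"rotation":[0,0,0]},{"grip":0.2,"delta_pos":[0,0,-70],"rotation":[0,0,0]}]'
python3 - <<'E'
from h import *
c=camera("scene");save("scene2",c["frame"],(200,220,240,180),3.3)
E
```

```text
t: 7.02
position: [0.642, -0.0281, 0.1509]
eef_rot: [[0.996, -0.088, -0.001], [-0.088, -0.996, 0.0], [-0.002, -0.0, -1.0]]
wrist_force: [1.3, -0.6, 0.5]
opening: 0.69
gripper_force: 0.0
t: 7.27
position: [0.6455, -0.0278, 0.2281]
eef_rot: [[0.996, -0.088, 0.011], [-0.088, -0.996, -0.0], [0.011, -0.001, -1.0]]
wrist_force: [-0.2, 0.2, 0.4]
opening: 0.599
gripper_force: 0.0
```

View pics/scene2.png

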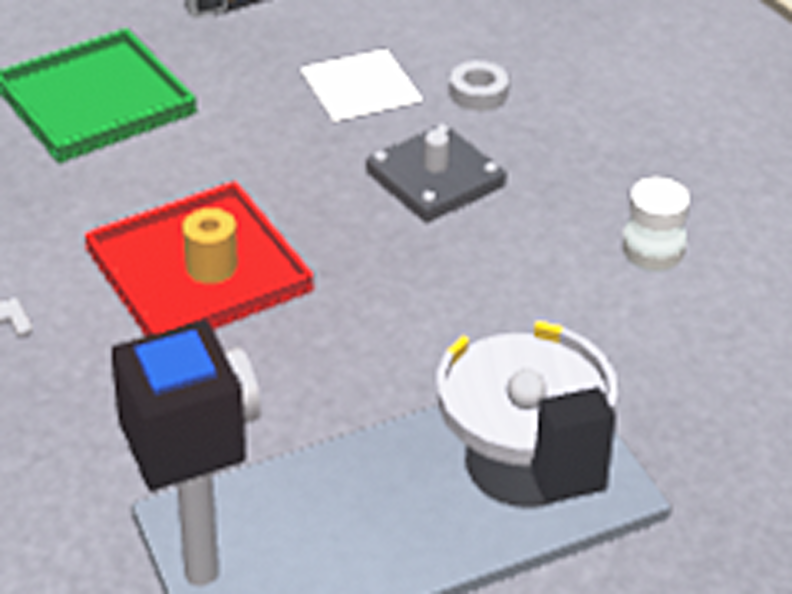

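The bushing stands upright in the red tray, at crop (210,245). Next I move above the dish for a wrist view.

```bash
python3 -m jog '[{"grip":0.2,"delta_pos":[-10,-28,-5],"rotation":[0,0,0]},{"grip":0.2,"delta_pos":[-23,-61,-10],"rotation":[0,0,0]},{"grip":0.2,"delta_pos":[-36,-95,-15],"rotation":[0,0,0]},{"grip":0.2,"delta_pos":[-49,-130,-15],"rotation":[0,0,0]},{"grip":0.2,"delta_pos":[-62,-165,-15],"rotation":[0,0,0]},{"grip":0.2,"delta_pos":[-75,-199,-15],"rotation":[0,0,0]},{"grip":0.2,"delta_pos":[-88,-233,-15],"rotation":[0,0,0]},{"grip":0.2,"delta_pos":[-98,-260,-15],"rotation":[0,0,0]},{"grip":0.2,"delta_pos":[-98,-260,-15],"rotation":[0,0,0]},{"grip":0.2,"delta_pos":[-98,-260,-15],"rotation":[0,0,0]}]'
python3 - <<'E'
from h import *
s=state();print(s["position"],s["eef_rot"]);c=wrist();save("w2",c["frame"]);np.save("w2.npy",c,allow_pickle=True)
E
```

```text
t: 8.15
position: [0.5667, 0.2413, 0.2337]
eef_rot: [[0.996, -0.084, -0.001], [-0.084, -0.996, -0.0], [-0.001, 0.0, -1.0]]
wrist_force: [1.3, -1.5, 0.2]
opening: 0.598
gripper_force: 0.0
[0.56670897 0.24126589 0.23368775] [[ 9.96449233e-01 -8.41840778e-02 -1.40277125e-03]
 [-8.41841858e-02 -9.96450211e-01 -1.80122518e-05]
 [-1.39627536e-03  1.36039450e-04 -9.99999016e-01]]
```

View pics/w2.png

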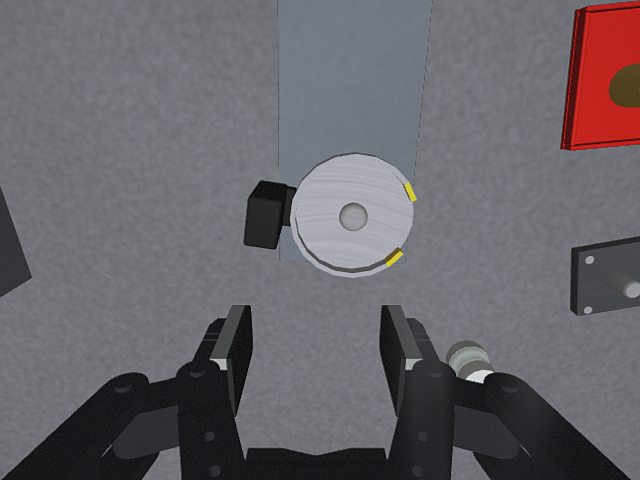

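The wrist view shows the dish with the ball at (353,216), the yellow rim pieces at (410,191) and (395,257), and the handle at (264,215).

Run:
```python
from h import *
c=np.load("w2.npy",allow_pickle=True).item();R=np.array(state()["eef_rot"])
h=cv2.cvtColor(c["frame"],cv2.COLOR_RGB2HSV);m=cv2.inRange(h,(22,120,90),(34,255,255));k,_,st,ce=cv2.connectedComponentsWithStats(m)
ys=[onz(c,*ce[i],.070) for i in range(1,k) if st[i,4]>20];print("yellow",ys)
ball=onz(c,353,216,.067);print("ball",ball)
n=np.mean(ys,0)-ball;print("notch yaw deg",np.degrees(np.arctan2(n[1],n[0])))
e=cv2.findContours(cv2.inRange(h,(0,0,60),(180,60,255))[150:285,285:420],0,2)
# handle: dark blob & face brightness levels
g=h[...,2];m=((g<60)*255).astype(np.uint8);m[300:]=0;k,l,st,ce=cv2.connectedComponentsWithStats(m)
for i in range(1,k):
    if st[i,4]>300:print(st[i],ce[i])
np.set_printoptions(linewidth=250);print(g[175:255:4,236:304:3])
```

```text
yellow [array([0.58164478, 0.16885614, 0.07      ]), array([0.53064685, 0.18220202, 0.07      ])]
ball [0.56572662 0.21191725 0.067     ]
notch yaw deg -104.75088588466866
[ 244  181   53   68 2589] [267.45925068 213.57242178]
[   0  188   32  109 1743] [ 10.06655192 253.05794607]
[571 236  69  64 703] [590.20483642 259.40113798]
[[131 130 130 128 130 131 130 130 130 126 127 127 127 133 137 132 133 133 132 135 133 134 135]
 [125 127 124 127 126 125 132 129 135 133 125 127 129 132 131 133 134 134 134 136 134 134  75]
 [130 125 124 126 125 123 125 116  10  20  21  17  12  14  39  63 113 139 132 134 134 109 181]
 [134 127 129 127 123 125 140  13  14  19  23  25  12  13  14  19  14  16  16  37 138 176 180]
 [129 127 127 127 126 138   7  24  14  24  22  22  16  25  18  19  24  46  44  42  96 179 180]
 [126 124 126 126 137   2  20  18  13  21  14  17  19  18  26  18  14  48  43  27 185 180 187]
 [129 127 128 127  35  45  40  43  38  31  33  29  24  22  19  20  13  44  40 183 180 180 180]
 [128 127 130 129  29  44  44  40  44  41  45  44  46  43  47  29  10  45  34 184 181 187 187]
 [124 12
[... 432 characters left out ...]
6  22  42  44  99 182  75 179 182]
 [121 122 123  48  38  39  40  40  40  38  43  43  43  44  26   3 136 138 130 181 135 184 181]
 [126 124 124  30  36  40  38  40  37  38  41  39  41  42  20 132 133 132 130 183 192 180 184]
 [125 122 126  26  40  40  41  37  41  41  39  43  37  36  19 137 130 130 131 178 183  67 185]
 [126 122 133  28  38  38  41  37  34  39  41  39  42  30  30 132 132 133 127 127 180 192 128]
 [122 123 131  35  38  37  37  38  36  34  37  39  37  29 130 133 129 128 133 132 154 179  97]
 [125 122 122 126 126 125 132 101  45  20  23  33  38  17 131 132 131 131 130 133 130 180 182]
 [122 122 122 122 120 125 131 127 124 127 128 122 129 125 128 129 133 131 130 132 132 127 183]]
```

Run:
```python
from h import *
c=np.load("w2.npy",allow_pickle=True).item()
g=cv2.medianBlur(cv2.cvtColor(c["frame"],cv2.COLOR_RGB2HSV)[...,2],3)
m=np.zeros_like(g);m[196:252,240:283]=((g>29)&(g<60))[196:252,240:283]*255
m=cv2.morphologyEx(m,cv2.MORPH_OPEN,np.ones((5,5)));q=cv2.findContours(m,0,2)[0];q=max(q,key=cv2.contourArea)[:,0]
P=np.array([onz(c,u,v,.118)[:2] for u,v in q]);r=cv2.minAreaRect((P*1000).astype(np.float32));print("handle top",r)
ball=onz(c,353,216,.067)[:2];d=ball-np.array(r[0])/1000;print("handle->ball yaw",np.degrees(np.arctan2(d[1],d[0])),np.linalg.norm(d))
for a,b in(((279.5,10),(279.5,160)),((432,10),(418,150))):
    e=onz(c,*a,.012)-onz(c,*b,.012);print("edge",onz(c,*a,.012)[:2],np.degrees(np.arctan2(e[1],e[0])))
# plate edges by colour: columns of strongest gradient
for v in(20,60,100,140):
    row=cv2.GaussianBlur(c["frame"].astype(np.float32),(5,5),0)[v];f=row[:,2]-row[:,0];i=np.where(f>f[200:260].mean()/2+f[300:400].mean()/2)[0];i=i[(i>240)&(i<460)];print(v,i.min(),i.max())
```

```text
handle top ((580.6286010742188, 274.068359375), (20.761465072631836, 32.87583923339844), 76.3108901977539)
handle->ball yaw -103.48327746058614 0.0639126722304193
edge [0.72025639 0.25587205] -6.527308956558053
edge [0.71028908 0.1379842 ] -5.847858035346217
20 279 429
60 279 425
100 280 420
140 280 416
```

```bash
python3 -m jog '[{"grip":0.2,"delta_pos":[6,-17,5],"rotation":[0,0,4]},{"grip":0.2,"delta_pos":[11,-34,15],"rotation":[0,0,9]},{"grip":0.2,"delta_pos":[11,-34,45],"rotation":[0,0,9]},{"grip":0.2,"delta_pos":[11,-34,75],"rotation":[0,0,9]},{"grip":0.2,"delta_pos":[11,-34,75],"rotation":[0,0,9]},{"grip":0.2,"delta_pos":[11,-34,75],"rotation":[0,0,9]}]'
python3 - <<'E'
from h import *
s=state();print(s["position"],s["eef_rot"][:,1]);c=wrist();save("w3",c["frame"],(120,120,320,240),2)
R=np.array(s["eef_rot"]);print("to handle",(R.T@(np.array([.5806,.2741,.101])-s["position"])*1000).round(1))
print("tcp line px at z .118", [[round(float(x)) for x in proj(c,[*(s["position"][:2]+R[:2,1]*k),.118])] for k in(-.025,0,.025)])
E
```

```text
t: 8.7
position: [0.5819, 0.27, 0.1581]
eef_rot: [[0.97, -0.245, -0.003], [-0.245, -0.97, -0.002], [-0.002, 0.003, -1.0]]
wrist_force: [1.3, 0.0, 1.2]
opening: 0.598
gripper_force: 0.0
[0.58188899 0.26998939 0.15812153] [-0.24497729 -0.96952453  0.00288238]
to handle [-2.1 -3.8 57.1]
tcp line px at z .118 [[261, 292], [314, 292], [367, 292]]
```

View pics/w3.png

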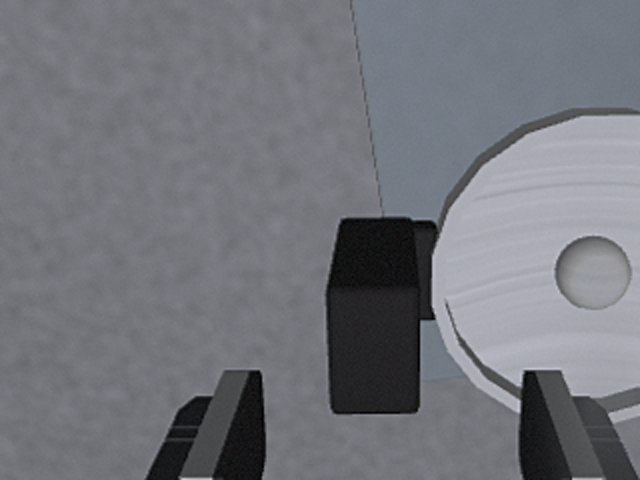

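The crop shows the handle top centred at full-frame (307,294), square to the jaws. The jaw centre projects to (314,292), so I need to shift about -3.5 mm along tool y.

```bash
python3 -m jog '[{"grip":0.2,"delta_pos":[-1.5,-3.5,5],"rotation":[0,0,0]},{"grip":0.2,"delta_pos":[-1.5,-3.5,25],"rotation":[0,0,0]},{"grip":0.2,"delta_pos":[-1.5,-3.5,45],"rotation":[0,0,0]},{"grip":0.2,"delta_pos":[-1.5,-3.5,55],"rotation":[0,0,0]},{"grip":0.1,"delta_pos":[-1.5,-3.5,57],"rotation":[0,0,0]},{"grip":-0.05,"delta_pos":[-1.5,-3.5,57],"rotation":[0,0,0]},{"grip":-0.15,"delta_pos":[-1.5,-3.5,57],"rotation":[0,0,0]},{"grip":-0.25,"delta_pos":[-1.5,-3.5,57],"rotation":[0,0,0]},{"grip":-0.3,"delta_pos":[-1.5,-3.5,57],"rotation":[0,0,0]},{"grip":-0.35,"delta_pos":[-1.5,-3.5,57],"rotation":[0,0,0]}]' 20
python3 -m jog '[{"grip":-0.38,"delta_pos":[0,0,0],"rotation":[0,0,0]},{"grip":-0.41,"delta_pos":[0,0,0],"rotation":[0,0,0]},{"grip":-0.44,"delta_pos":[0,0,0],"rotation":[0,0,0]},{"grip":-0.47,"delta_pos":[0,0,0],"rotation":[0,0,0]},{"grip":-0.5,"delta_pos":[0,0,0],"rotation":[0,0,0]},{"grip":-0.53,"delta_pos":[0,0,0],"rotation":[0,0,0]},{"grip":-0.56,"delta_pos":[0,0,0],"rotation":[0,0,0]},{"grip":-0.6,"delta_pos":[0,0,0],"rotation":[0,0,0]},{"grip":-0.7,"delta_pos":[0,0,0],"rotation":[0,0,0]},{"grip":-0.8,"delta_pos":[0,0,0],"rotation":[0,0,0]}]'
python3 -m jog '[{"grip":-0.8,"delta_pos":[0,0,0],"rotation":[0,0,0]},{"grip":-0.8,"delta_pos":[0,0,0],"rotation":[0,0,0]},{"grip":-0.8,"delta_pos":[0,0,0],"rotation":[0,0,0]},{"grip":-0.8,"delta_pos":[0,0,0],"rotation":[0,0,0]}]' 60
```

```text
t: 9.58
position: [0.5818, 0.2762, 0.1032]
eef_rot: [[0.97, -0.243, 0.001], [-0.243, -0.97, 0.0], [0.001, -0.001, -1.0]]
wrist_force: [-0.2, 0.3, -0.2]
opening: 0.323
gripper_force: 0.0
t: 10.42
position: [0.5815, 0.2757, 0.1026]
eef_rot: [[0.97, -0.243, 0.0], [-0.243, -0.97, -0.0], [0.0, 0.0, -1.0]]
wrist_force: [-1.6, -3.2, 5.4]
opening: 0.254
gripper_force: 21.0
t: 10.75
position: [0.5816, 0.2758, 0.1028]
eef_rot: [[0.97, -0.243, 0.0], [-0.243, -0.97, -0.0], [0.001, 0.0, -1.0]]
wrist_force: [-1.9, -2.8, 6.7]
opening: 0.247
gripper_force: 59.3
```

```bash
python3 -m jog '[{"grip":-0.8,"delta_pos":[0,0,-0.5],"rotation":[0,0,0]},{"grip":-0.8,"delta_pos":[0,0,-1.5],"rotation":[0,0,0]},{"grip":-0.8,"delta_pos":[0,0,-3],"rotation":[0,0,0]},{"grip":-0.8,"delta_pos":[0,0,-5.5],"rotation":[0,0,0]},{"grip":-0.8,"delta_pos":[0,0,-8.5],"rotation":[0,0,0]},{"grip":-0.8,"delta_pos":[0,0,-12],"rotation":[0,0,0]},{"grip":-0.8,"delta_pos":[0,0,-16],"rotation":[0,0,0]},{"grip":-0.8,"delta_pos":[0,0,-20],"rotation":[0,0,0]},{"grip":-0.8,"delta_pos":[0,0,-24],"rotation":[0,0,0]},{"grip":-0.8,"delta_pos":[0,0,-28],"rotation":[0,0,0]}]'
python3 -m jog '[{"grip":-0.8,"delta_pos":[0,0,-5],"rotation":[0,0,0]},{"grip":-0.8,"delta_pos":[0,0,-10],"rotation":[0,0,0]},{"grip":-0.8,"delta_pos":[0,0,-15],"rotation":[0,0,0]},{"grip":-0.8,"delta_pos":[0,0,-20],"rotation":[0,0,0]},{"grip":-0.8,"delta_pos":[0,0,-25],"rotation":[0,0,0]},{"grip":-0.8,"delta_pos":[0,0,-30],"rotation":[0,0,0]},{"grip":-0.8,"delta_pos":[0,0,-34.5],"rotation":[0,0,0]},{"grip":-0.8,"delta_pos":[0,0,-38],"rotation":[0,0,0]},{"grip":-0.8,"delta_pos":[0,0,-40.5],"rotation":[0,0,0]},{"grip":-0.8,"delta_pos":[0,0,-42],"rotation":[0,0,0]}]'
python3 - <<'E'
from h import *
c=camera("scene");d=camera("side");w=wrist()
save("lift",np.hstack([cv2.resize(x,(400,400),interpolation=cv2.INTER_CUBIC) for x in(c["frame"][250:400,270:420],w["frame"][140:340,270:470])]))
# rows of arc: dish axis at +64 mm along tool y; turn -th about tool z
for th in range(2,22,2):
    a=np.radians(-th);A=np.array([0,64.]);Rz=np.array([[np.cos(a),-np.sin(a)],[np.sin(a),np.cos(a)]]);print(th,(A-Rz@A).round(2))
E
```

```text
t: 11.58
position: [0.5815, 0.2761, 0.1309]
eef_rot: [[0.97, -0.243, 0.0], [-0.243, -0.97, 0.0], [0.0, -0.0, -1.0]]
wrist_force: [0.1, -0.3, -1.5]
opening: 0.25
gripper_force: 58.6
t: 12.42
position: [0.5815, 0.276, 0.1728]
eef_rot: [[0.97, -0.243, 0.0], [-0.243, -0.97, 0.0], [0.0, -0.0, -1.0]]
wrist_force: [-0.0, -0.3, -1.0]
opening: 0.247
gripper_force: 58.6
2 [-2.23  0.04]
4 [-4.46  0.16]
6 [-6.69  0.35]
8 [-8.91  0.62]
10 [-11.11   0.97]
12 [-13.31   1.4 ]
14 [-15.48   1.9 ]
16 [-17.64   2.48]
18 [-19.78   3.13]
20 [-21.89   3.86]
```

View pics/lift.png

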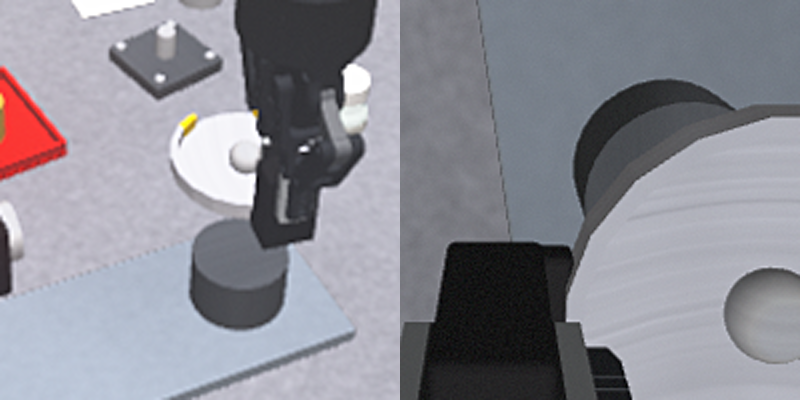

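The dish is lifted clear and level, with the ball in its middle: scene crop (245,155), above the pedestal at (240,245). Now the quarter turn about the dish axis.

```bash
python3 -m jog '[{"grip":-0.8,"delta_pos":[-0.56,0,0],"rotation":[0,0,-0.5]},{"grip":-0.8,"delta_pos":[-1.68,0.02,0],"rotation":[0,0,-1.5]},{"grip":-0.8,"delta_pos":[-3.35,0.09,0],"rotation":[0,0,-3]},{"grip":-0.8,"delta_pos":[-5.58,0.24,0],"rotation":[0,0,-5]},{"grip":-0.8,"delta_pos":[-7.8,0.48,0],"rotation":[0,0,-7]},{"grip":-0.8,"delta_pos":[-10.01,0.79,0],"rotation":[0,0,-9]},{"grip":-0.8,"delta_pos":[-12.21,1.18,0],"rotation":[0,0,-11]},{"grip":-0.8,"delta_pos":[-14.4,1.64,0],"rotation":[0,0,-13]},{"grip":-0.8,"delta_pos":[-16.56,2.18,0],"rotation":[0,0,-15]},{"grip":-0.8,"delta_pos":[-18.71,2.8,0],"rotation":[0,0,-17]}]'
for i in 1 2 3; do python3 -m jog '[{"grip":-0.8,"delta_pos":[-2.23,0.04,0],"rotation":[0,0,-2]},{"grip":-0.8,"delta_pos":[-4.46,0.16,0],"rotation":[0,0,-4]},{"grip":-0.8,"delta_pos":[-6.69,0.35,0],"rotation":[0,0,-6]},{"grip":-0.8,"delta_pos":[-8.91,0.62,0],"rotation":[0,0,-8]},{"grip":-0.8,"delta_pos":[-11.11,0.97,0],"rotation":[0,0,-10]},{"grip":-0.8,"delta_pos":[-13.31,1.4,0],"rotation":[0,0,-12]},{"grip":-0.8,"delta_pos":[-15.48,1.9,0],"rotation":[0,0,-14]},{"grip":-0.8,"delta_pos":[-17.64,2.48,0],"rotation":[0,0,-16]},{"grip":-0.8,"delta_pos":[-19.78,3.13,0],"rotation":[0,0,-18]},{"grip":-0.8,"delta_pos":[-21.89,3.86,0],"rotation":[0,0,-20]}]'; done
python3 -m jog '[{"grip":-0.8,"delta_pos":[-2.23,0.04,0],"rotation":[0,0,-2]},{"grip":-0.8,"delta_pos":[-4.46,0.16,0],"rotation":[0,0,-4]},{"grip":-0.8,"delta_pos":[-6.69,0.35,0],"rotation":[0,0,-6]},{"grip":-0.8,"delta_pos":[-8.91,0.62,0],"rotation":[0,0,-8]},{"grip":-0.8,"delta_pos":[-11.11,0.97,0],"rotation":[0,0,-10]},{"grip":-0.8,"delta_pos":[-13.31,1.4,0],"rotation":[0,0,-12]},{"grip":-0.8,"delta_pos":[-15.48,1.9,0],"rotation":[0,0,-14]},{"grip":-0.8,"delta_pos":[-17.64,2.48,0],"rotation":[0,0,-16]},{"grip":-0.8,"delta_pos":[-19.24,2.96,0],"rotation":[0,0,-17.5]},{"grip":-0.8,"delta_pos":[-20.31,3.31,0],"rotation":[0,0,-18.5]}]'
python3 -m jog '[{"grip":-0.8,"delta_pos":[-1.12,0.01,0],"rotation":[0,0,-1]},{"grip":-0.8,"delta_pos":[-1.9,0.03,0],"rotation":[0,0,-1.7]},{"grip":-0.8,"delta_pos":[-2.46,0.05,0],"rotation":[0,0,-2.2]},{"grip":-0.8,"delta_pos":[-2.79,0.06,0],"rotation":[0,0,-2.5]},{"grip":-0.8,"delta_pos":[-2.79,0.06,0],"rotation":[0,0,-2.5]},{"grip":-0.8,"delta_pos":[-2.79,0.06,0],"rotation":[0,0,-2.5]},{"grip":-0.8,"delta_pos":[-2.79,0.06,0],"rotation":[0,0,-2.5]}]'
python3 - <<'E'
from h import *
c=camera("scene");d=camera("side");w=wrist()
save("final",np.hstack([cv2.resize(x,(400,400),interpolation=cv2.INTER_CUBIC) for x in(c["frame"][220:400,230:410],w["frame"][100:380,230:510])]))
h=cv2.cvtColor(w["frame"],cv2.COLOR_RGB2HSV);m=cv2.inRange(h,(22,120,90),(34,255,255));k,_,st,ce=cv2.connectedComponentsWithStats(m)
ys=[onz(w,*ce[i],.140) for i in range(1,k) if st[i,4]>20];e=ys[0]-ys[-1];print(ys,"notch yaw mod180",np.degrees(np.arctan2(e[1],e[0]))+90, "mid",np.mean(ys,0))
E
```

```text
t: 13.4
position: [0.5623, 0.2779, 0.1723]
eef_rot: [[0.998, 0.055, -0.0], [0.055, -0.998, -0.0], [-0.0, 0.0, -1.0]]
wrist_force: [0.7, 0.1, -0.5]
opening: 0.247
gripper_force: 58.6
t: 14.23
position: [0.5406, 0.2728, 0.1723]
eef_rot: [[0.92, 0.393, -0.0], [0.393, -0.92, -0.0], [-0.0, 0.0, -1.0]]
wrist_force: [0.3, 0.3, -1.4]
opening: 0.242
gripper_force: 58.6
t: 15.07
position: [0.522, 0.2608, 0.1724]
eef_rot: [[0.73, 0.684, -0.0], [0.684, -0.73, -0.0], [-0.0, 0.0, -1.0]]
wrist_force: [0.5, 0.4, -0.7]
opening: 0.248
gripper_force: 58.6
t: 15.9
position: [0.5086, 0.2429, 0.1723]
eef_rot: [[0.452, 0.892, -0.0], [0.892, -0.452, -0.0], [-0.0, 0.0, -1.0]]
wrist_force: [-0.7, -0.3, -1.3]
opening: 0.244
gripper_force: 58.6
t: 16.73
position: [0.5024, 0.2232, 0.1723]
eef_rot: [[0.146, 0.989, 0.0], [0.989, -0.146, -0.0], [-0.0, 0.0, -1.0]]
wrist_force: [-0.2, -0.1, -0.7]
opening: 0.249
gripper_force: 58.6
t: 17.32
position: [0.5022, 0.2208, 0.1724]
eef_rot: [[0.106, 0.994, 0.0], [0.994, -0.106, 0.0], [0.0, 0.0, -1.0]]
wrist_force: [-1.0, -0.7, -2.1]
opening: 0.242
gripper_force: 58.6
[array([0.60768105, 0.23408351, 0.14      ]), array([0.59971346, 0.1833163 , 0.14      ])] notch yaw mod180 171.08055391369197 mid [0.60369726 0.20869991 0.14      ]
```

View pics/final.png

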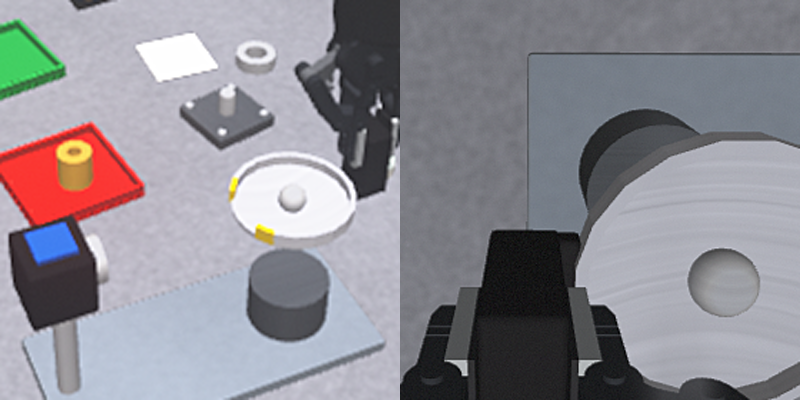

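The final view shows the dish level above the pedestal, with the notch between the yellow pieces facing the camera. The ball is in the middle at crop (293,197), and the plate edges are square to the dish. I'm handing in.

```bash
python3 -m jog '[{"grip":-0.8,"delta_pos":[0,0,0],"rotation":[0,0,0]},{"grip":-0.8,"delta_pos":[0,0,0],"rotation":[0,0,0]},{"grip":-0.8,"delta_pos":[0,0,0],"rotation":[0,0,0]},{"grip":-0.8,"delta_pos":[0,0,0],"rotation":[0,0,0]},{"grip":-0.8,"delta_pos":[0,0,0],"rotation":[0,0,0]},{"grip":-0.8,"delta_pos":[0,0,0],"rotation":[0,0,0]}]' && python3 -c "
from workcell import workorder
print(workorder.finish_job())"
```

```text
t: 17.97
position: [0.5022, 0.2206, 0.1724]
eef_rot: [[0.106, 0.994, 0.0], [0.994, -0.106, -0.0], [-0.0, 0.0, -1.0]]
wrist_force: [0.1, -0.2, -0.6]
opening: 0.245
gripper_force: 58.6
the job is handed in; nothing more can be done
None
```

The job is handed in at 18 s: the white-pad bushing stopped on the pin's tip (21 N on the wrist) and stands in the red tray, the other bushing was left on the black pad, and the dish is held level and still above its stand, notch towards the camera, ball in its middle at about lens height.

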